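# Pack the gel comb and stack the tray on the bail-arm tote

## Robot

A 6-joint arm with a two-finger parallel gripper is mounted at the origin on the work surface. World frame = base frame: x ahead of the robot, y to its left, z up, the work surface at z = 0. Lengths are in m, angles in rad, forces in N, time in s.
With the tool pointing down it reaches from about 0.225 to 0.725 m from the base axis. Payload 3.1 kg.
Tool frame: the origin (TCP) lies between the finger pads; the fingertips stand arm.finger_overhang ahead of it and the grasp point (between the pads) is the TCP (arm.finger_overhang is the distance from the TCP to the fingertips, in m); z points along the fingers, y is the line along which they close (so a half turn about z gives the same grasp; the last joint's range is limited). The gripper opens to 85 mm and grips with 20 to 120 N. Pads are 22 mm wide; open, the fingers measure 114 mm over their backs; the gripper's body (76 mm by 85 mm) begins 54 mm behind the grasp point. The pads swing forward as they close: fully open they stand 13 mm farther back than shut.
Start: joints at [-1.232, 0.048, 0.099, 1.622, 0, 1.443], TCP at [0.236, -0.469, 0.25] pointing down, gripper open.
Joint ranges: [-2.91, 2.91], [-0.99, 1.94], [-1.21, 1.42], [-2.12, 2.29], [-1.49, 1.47], [-3.14, 3.14]. Speed limits (rad/s): [2.79, 2.79, 3.14, 3.14, 3.14, 3.14].

## Interface

Orientations are given as [roll, pitch, yaw] about the fixed x, y, z axes, in that order (R = Rz(yaw) Ry(pitch) Rx(roll)).
In Python, from rig import monitor, viewer, ticket, arm gives the robot as it stands.
- The arm moves only by the shell command python3 -m pendant 'ROWS' [FORCE]. ROWS is text: rows parted by semicolons, each of 7 numbers parted by spaces: the shift along the tool's x, y, z scaled (see below), then the turn, a rotation vector about the tool's x, y, z scaled (see below), then the closure in counts, from 0 (fully open) to 255 (shut). In form: dx dy dz rx ry rz grip; .... A call has 1 to 12 rows; each row shifts and turns the commanded pose from where the row before left it, along the tool's axes as they then stand; what a row does not reach is not made up. The controller multiplies each number of a shift by 0.5 m and each number of a turn by 30 degrees. A row lasts 1/10 s, in which the tool goes at most 50 mm and 8.59 degrees, less where a joint would pass 70% of its speed; a pose out of reach is approached as far as the arm can. A call with a number of a shift or a turn outside -1 to 1 is refused whole. A call with a gripper value outside its range is refused whole. The fingers move at their own pace and stop on an object; FORCE is the grip in N (left out, the last holds). Time passes only in rows, so rows that do not move let the fingers close. It gives the time, the measured TCP pose, the force, the opening and the grip force at its end, in the units of the state.
- monitor.get_state(): the state, without advancing time (a new reading comes with each control period).
- viewer.camera(name): name is "scene" or "side" or "wrist"; returns the picture (400x640x3 uint8, red, green, blue); there is no depth.
- viewer.camera_model(name): a dict with "intrinsics" (3x3 intrinsics, pixels), "R" (3x3) and "t" (3): a world point X has camera coordinates R X + t. Camera axes: x right, y down, z forward; pixel columns grow to the right and rows downward; lengths in m; the calibration is good to about 2 mm. A picture is of the moment at which its call begins: read the wrist's pose just before it. camera_model takes no time and is no camera call; for the wrist camera it gives the pose at the moment of the call.
- ticket.finish_job(): hands the job in; it is judged then, once.
The state is a dict: "clock": time; "joint_positions": joint angles; "joint_velocities": joint speeds; "joint_efforts": joint torques, N m; "ee_pos": TCP position; "eef_rot": TCP orientation; "contact_force": force on the tool from outside, world axes, zero at the start; "moment": the same for the moment, N m; "finger_gap": finger opening in m; "grip_force": force on a finger pad.
Only numpy, scipy, OpenCV 4.12 (cv2) and the standard library are available. Lean on these libraries where they do the work, as an engineer would, in place of code of your own. Each camera call takes 0.05 s, during which the arm holds its last target. There are 200 camera calls.

## Task

Pack away the gel kit: take the red comb from the casting tray and press it fully home, teeth down, into the empty slot of the foam in the blue tote. Then swing both yellow-sleeved bail arms in over the foam until they stop on their ledges, and set the white carry tray squarely on them inside the tote's rim, lowering it gently rather than dropping it. Leave the bottle, the loose blue cap, the orange-lidded tip box and the casting tray standing where they are.

Things in the scene. Friction and masses are not known exactly. Their poses are not given: they have to be found in the camera images.
- tote: Blue bail-arm tote, loose, 1.5 kg, on either side of the bench; not lifted. Origin: centre of its underside; x along its length (roughly world +y, so its +y side faces the robot), z up. 228 x 158 mm over the rim, rim top 85 mm up; base 200 x 130 mm. Grey foam fills it to 47 mm. Two bails are hinged inside its long walls, one near each x end
- tote_mouth (a point): Centre of the tote's mouth, 85 mm above its origin, level with the rim top. The mouth inside the rim is 212 mm (x) by 142 mm (y); the foam's top lies 38 mm below it
- white_comb (a point): Centre of the underside of the white comb already stored in the foam (0, -28, 47 mm in the tote's frame): its rail, 108 mm long in x and 14 mm wide, stands 12 mm above the foam and is fixed
- slot (a point): Centre of the mouth of the empty foam slot, level with the foam's top (0, +28, 47 mm in the tote's frame; same axes). 94 mm long (x), 12 mm wide, 28 mm deep; two green springy foam lips along its sides leave a 2 mm gap and yield sideways, so the comb's blade must be pushed down with about 3 to 10 N and does not drop in by itself
- bail_a (a joint): Angle of the bail arm at the tote's +x end (rad): 0 = swung fully out (arm leans outward over the end rim, 45 degrees above level), 0.785 = upright, 2.316 = fully in, bar resting on its ledges over the foam (stop). Light friction holds it at any angle (under 1 N at the bar)
- bail_b (a joint): The same for the bail arm at the tote's -x end: 0 = fully out, 0.785 = upright, 2.316 = fully in
- bail_a_bar (a point): Middle of bail a's crossbar with its round yellow sleeve, 10 mm in diameter, 100 mm long, parallel to the tote's y. It swings at 50 mm radius about bail_a_hinge: fully out it is at x = +119, z = 104 mm in the tote's frame, fully in at x = +34, z = 71 mm (14 mm below the rim)
- bail_b_bar (a point): Middle of bail b's yellow crossbar sleeve, likewise: fully out at x = -119, z = 104 mm, fully in at x = -34, z = 71 mm in the tote's frame
- bail_a_hinge (a point): Hinge axis of bail a at the tote's middle: x = +84, y = 0, z = 69 mm in the tote's frame; the axis is parallel to the tote's y
- bail_b_hinge (a point): Hinge axis of bail b: x = -84, y = 0, z = 69 mm in the tote's frame
- comb: Red gel comb, 30 g, hanging upright across the casting tray. Origin: centre of the lower edge of its toothed blade; x along the comb, z up. Blade 80 mm long, 4 mm thick, 24 mm deep; on top of it a grip rail 108 mm long (x), 14 mm wide (y), 12 mm high, from z = 24 to 36 mm. It may go into the slot either way round
- comb_seat (a point): Centre of the underside of the comb's rail (24 mm above its origin). It comes to lie on the foam's top, at the slot's mouth, when the comb is home; the rail's top is then 12 mm above the foam. The bails' sleeves, when in, pass 7 mm above it
- tray: White carry tray, loose, 0.35 to 0.65 kg, with a tip rack and four vials fixed in it (up to 50 mm). Origin: centre of its underside; x along its length (roughly world +y), z up. Base 200 x 130 mm, flaring to 222 x 152 mm at 60 mm height. Stacked, its base lies on both bail sleeves inside the tote's rim, origin 76 mm above the tote's, centred, lengths parallel, either way round
- tray_handle (a point): Centre of the tray's blue handle bar, 88 mm above its origin: 112 mm long (x), 16 mm wide (y), 20 mm high, top 98 mm above the origin. The tray balances about it
- caster: Clear gel casting tray with red ends, 104 mm (x) x 90 mm (y), loose, 0.45 kg, between the tote and the carry tray. Origin: centre of its underside. The comb's rail runs along its x and rests on its two side walls, 35 mm high, with 3 mm to spare between red tabs 5 mm high
- bottle: Closed glass reagent bottle with blue cap, 68 mm in diameter, 165 mm high, standing beyond the casting tray. Origin: centre of its underside
- tip_box: Grey pipette-tip box with orange lid, 82 x 120 mm, 56 mm high, beyond the tote or tray. Origin: centre of its underside
- cap: Loose blue screw cap, 44 mm in diameter, 26 mm high, lying on the bench beyond the tote or the carry tray. Origin: centre of its underside
Things that resemble listed ones, but are neither listed nor needed, are in the scene too. Of the things shaped like the bottle, the glass one is meant. There is more than one size of the caster; the one meant has the size given above.

How it is judged:
By the outcome, as a careful person would: the job done as asked, in the order asked, and still so for the second after the job is handed in, with the robot touching nothing.
It also fails if it takes over 72 s, if anything falls off the work surface, if the arm or the gripper's body presses on something with over 40 N, if the wrist force passes 120 N, or if a joint passes its speed limit or range.

## Working session

There is one attempt and no reset: what is moved stays moved. The work goes in short steps, Python scripts to look and compute and a shell command to move; the robot and the scene stay as the last step left them, time stands still between calls to the robot, and variables do not carry over. Pictures are saved under pics/ and viewed, at most 10 in all, crops included, and the job is handed in when it is done.

```bash
ls; mkdir -p pics; python3 - <<'E'
from rig import monitor, viewer, ticket, arm
import cv2, json
s=monitor.get_state(); print(s, arm.finger_overhang)
for n in ("scene","side"):
    im=viewer.camera(n); cv2.imwrite(f"pics/{n}0.png",im[:,:,::-1]); m=viewer.camera_model(n); print(n,m)
E
```

```text
pics
{'clock': 0.0, 'joint_positions': array([-1.23178792e+00,  4.87689540e-02,  9.75755551e-02,  1.62198819e+00,
       -4.71373317e-05,  1.44297032e+00]), 'joint_velocities': array([-0.00043839, -0.00032705,  0.00070412, -0.00089456,  0.00093083,
       -0.00064039]), 'joint_efforts': array([-4.88000460e-04, -3.38774228e+01,  3.20018899e+01,  2.00966606e-02,
       -2.62039248e-04, -7.36203333e-06]), 'ee_pos': array([ 0.23605533, -0.46830011,  0.24909646]), 'eef_rot': array([-3.13922084e+00, -2.57316431e-04,  4.66834168e-01]), 'contact_force': array([0.78672423, 0.14296073, 0.80949874]), 'moment': array([ 0.05372115,  0.04972008, -0.03684483]), 'grip_force': 0.0, 'finger_gap': 0.08558776715876727} 0.019
scene {'intrinsics': array([[487.65354511,   0.        , 317.50155411],
       [  0.        , 487.65354511, 200.87514917],
       [  0.        ,   0.        ,   1.        ]]), 'R': array([[-0.51745461,  0.8557074 , -0.00235994],
       [ 0.57640396,  0.3465161 , -0.74005747],
       [-0.6324549 , -0.38430643, -0.67253949]]), 't': array([ 0.3057781 , -0.24108644,  1.57299543])}
side {'intrinsics': array([[463.23321766,   0.        , 320.11173714],
       [  0.        , 463.23321766, 197.10010407],
       [  0.        ,   0.        ,   1.        ]]), 'R': array([[-0.91661223, -0.39973401, -0.00589384],
       [-0.25368833,  0.59298911, -0.76420295],
       [ 0.30897289, -0.69898257, -0.64494892]]), 't': array([0.51597558, 0.19540231, 0.9020349 ])}
```

View pics/scene0.png

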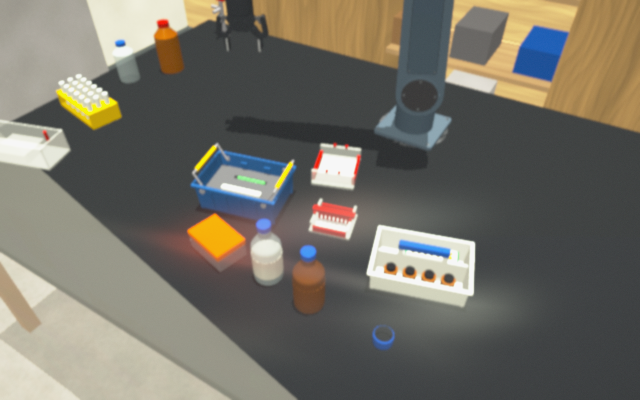

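View pics/side0.png

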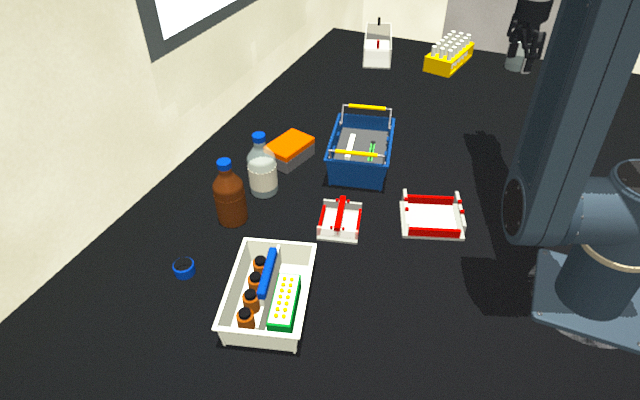

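The scene view shows the tote at about (245,185) with yellow sleeves at (206,160) and (285,178). The red comb sits on the small caster at (333,218), and an empty, larger caster is at (337,165). The carry tray is at (422,265) with its blue handle at (424,248). In the side view the comb is at (340,213), the handle at (268,272), the sleeves at (367,107) and (355,153), and the tote at (360,150).

Possible confusions:
- **Comb:** the red comb at scene (333,218), the white comb at (240,190), and the red walls of the empty caster at (337,165). I choose the one at (333,218).
- **Bottle:** clear glass at (266,255) versus brown at (309,283).

```bash
cat > h.py <<'E'
import cv2, numpy as np
from rig import monitor, viewer
def proj(m,X): 
    p=m["intrinsics"]@(m["R"]@np.asarray(X,float)+m["t"]); return p[:2]/p[2]
def onplane(m,uv,z):
    d=m["R"].T@np.linalg.inv(m["intrinsics"])@np.array([uv[0],uv[1],1.]); c=-m["R"].T@m["t"]
    return c+d*(z-c[2])/d[2]
def tri(m1,p1,m2,p2):
    P=[m["intrinsics"]@np.c_[m["R"],m["t"]] for m in (m1,m2)]
    X=cv2.triangulatePoints(P[0],P[1],np.array(p1,float).reshape(2,1),np.array(p2,float).reshape(2,1))
    X=(X[:3]/X[3]).ravel(); return X, np.linalg.norm(proj(m1,X)-p1), np.linalg.norm(proj(m2,X)-p2)
H={"yellow":((24,120,90),(34,255,255)),"red":((0,150,90),(5,255,255)),"blue":((105,150,60),(122,255,255)),"green":((45,80,60),(80,255,255)),"white":((0,0,200),(180,40,255))}
def blobs(im,col,roi,amin=15):
    x0,y0,x1,y1=roi; hsv=cv2.cvtColor(im[y0:y1,x0:x1],cv2.COLOR_RGB2HSV); lo,hi=H[col]
    k=cv2.inRange(hsv,np.array(lo),np.array(hi))
    if col=="red": k|=cv2.inRange(hsv,np.array((175,150,90)),np.array((180,255,255)))
    n,l,st,ce=cv2.connectedComponentsWithStats(k); out=[]
    for i in range(1,n):
        if st[i,4]<amin: continue
        pts=np.argwhere(l==i)[:,::-1].astype(np.float32)+[x0,y0]
        (c,wh,a)=cv2.minAreaRect(pts.astype(np.float32)); b=cv2.boxPoints((c,wh,a))
        e=[(b[0]+b[1])/2,(b[2]+b[3])/2] if np.linalg.norm(b[0]-b[1])<np.linalg.norm(b[1]-b[2]) else [(b[1]+b[2])/2,(b[3]+b[0])/2]
        out.append(dict(area=int(st[i,4]),c=np.round(pts.mean(0),1),wh=np.round(wh,1),ends=np.round(e,1)))
    return sorted(out,key=lambda o:-o["area"])
E
python3 - <<'E'
from h import *
S=cv2.imread("pics/scene0.png")[:,:,::-1]; D=cv2.imread("pics/side0.png")[:,:,::-1]
q={"yellow":((185,135,310,215),(320,90,400,170)),"red":((305,195,362,242),(315,190,365,245)),"blue":((390,235,460,262),(250,240,285,305)),"green":((225,165,285,195),(355,135,385,165)),"white":((215,175,270,205),(340,125,362,165))}
for c,(a,b) in q.items():
    for n,im,r in (("scene",S,a),("side",D,b)):
        for o in blobs(im,c,r)[:3]: print(c,n,o["area"],o["c"],o["wh"],o["ends"].tolist())
a=cv2.resize(S[130:310,180:370],None,fx=3,fy=3,interpolation=cv2.INTER_CUBIC)[:540]
b=cv2.resize(D[90:250,310:400],None,fx=2.6,fy=3.375)
out=np.zeros((540,800,3),np.uint8); out[:,:570]=a; out[:,570:570+b.shape[1]]=b[:540,:230]
cv2.imwrite("pics/crop1.png",out[:,:,::-1])
E
```

```text
yellow scene 159 [205.  157.3] [ 5.5 29.2] [[214.3000030517578, 146.10000610351562], [195.60000610351562, 168.5]]
yellow scene 126 [283.5 174.9] [ 4.4 28.8] [[290.79998779296875, 162.3000030517578], [276.29998779296875, 187.1999969482422]]
yellow side 161 [356.7 152.5] [42.3  4.4] [[334.79998779296875, 150.60000610351562], [376.8999938964844, 154.6999969482422]]
yellow side 143 [366.7 106.4] [36.2  4.5] [[348.79998779296875, 105.19999694824219], [384.8999938964844, 108.19999694824219]]
red scene 302 [333.7 209.3] [40.9  9.6] [[313.0, 206.0], [353.5, 211.8000030517578]]
red side 228 [339.5 211.8] [ 9.1 35.6] [[340.79998779296875, 194.6999969482422], [338.29998779296875, 230.1999969482422]]
red side 75 [321.5 214.8] [ 3.6 20.6] [[323.8999938964844, 204.6999969482422], [319.20001220703125, 224.8000030517578]]
red side 64 [358.8 219. ] [ 3.  21.2] [[360.5, 208.89999389648438], [357.0, 229.8000030517578]]
blue scene 308 [423.3 248.2] [49.4  7.1] [[399.70001220703125, 243.60000610351562], [448.20001220703125, 252.8000030517578]]
blue side 477 [266.4 273.4] [10.1 52.7] [[272.79998779296875, 247.39999389648438], [259.3999938964844, 298.3999938964844]]
green scene 73 [250.3 179.6] [27.7  2.6] [[237.10000610351562, 176.6999969482422], [264.1000061035156, 182.6999969482422]]
green side 42 [371.5 147.4] [4.9 8.2] [[372.6000061035156, 143.39999389648438], [370.6000061035156, 151.39999389648438]]
green side 22 [369.5 158.5] [3. 5.] [[372.0, 158.5], [367.0, 158.5]]
white scene 305 [240.6 189.8] [41.7  7.5] [[220.1999969482422, 185.10000610351562], [260.8999938964844, 194.5]]
white side 107 [350.6 141.7] [ 5.8 17.9] [[352.79998779296875, 132.89999389648438], [348.3999938964844, 150.39999389648438]]
white side 28 [347.  156.1] [6.  4.7] [[344.0, 155.1999969482422], [349.70001220703125, 157.0]]
```

View pics/crop1.png

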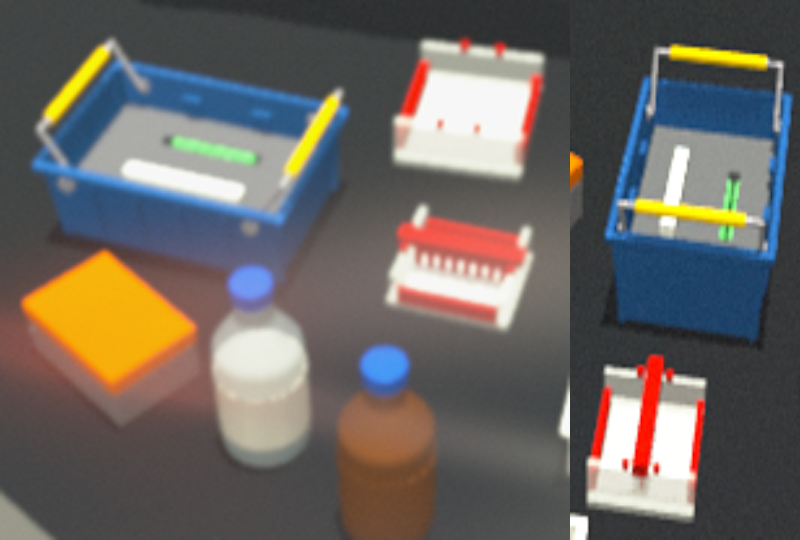

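The crop confirms the choice: the red comb hangs with its teeth in the small caster, and the other caster is empty. The green slot lies on the tote's robot side, with both bails swung out.

```bash
python3 - <<'E'
from h import *
np.set_printoptions(precision=4,suppress=True)
A=viewer.camera_model("scene");B=viewer.camera_model("side")
def pair(n,a,b):
    X=[tri(A,p,B,q) for p,q in zip(a,b)]
    d=X[1][0]-X[0][0]
    print(n,X[0][0],X[1][0],"res",[round(x[1],1) for x in X],"mid",(X[0][0]+X[1][0])/2,"len",np.linalg.norm(d),"ang",np.degrees(np.arctan2(d[1],d[0])))
pair("ya(+y)",[(290.8,162.3),(276.3,187.2)],[(376.9,154.7),(334.8,150.6)])
pair("yb(-y)",[(214.3,146.1),(195.6,168.5)],[(384.9,108.2),(348.8,105.2)])
pair("comb",[(313.,206),(353.5,211.8)],[(340.8,194.7),(338.3,230.2)])
pair("handle",[(399.7,243.6),(448.2,252.8)],[(272.8,247.4),(259.4,298.4)])
for n,m,uv,z in [("green-",A,(237.1,176.7),.047),("green+",A,(264.1,182.7),.047),("white-",A,(220.2,185.1),.055),("white+",A,(260.9,194.5),.055),
  ("comb c A",A,(333.7,209.3),.06),("comb c B",B,(339.5,211.8),.059),("handle A",A,(423.3,248.2),.09),("handle B",B,(266.4,273.4),.095)]:
    print(n,onplane(m,uv,z))
E
```

```text
ya(+y) [ 0.4809 -0.1458  0.1131] [ 0.5783 -0.1238  0.1115] res [np.float64(0.3), np.float64(0.0)] mid [ 0.5296 -0.1348  0.1123] len 0.09984548413932477 ang 12.70275001147691
yb(-y) [ 0.5287 -0.3584  0.1147] [ 0.6249 -0.3391  0.1124] res [np.float64(0.2), np.float64(0.1)] mid [ 0.5768 -0.3488  0.1135] len 0.09811813138536307 ang 11.345626446621502
comb [ 0.5319 -0.0488  0.0484] [0.4957 0.0495 0.0418] res [np.float64(0.0), np.float64(1.7)] mid [0.5138 0.0003 0.0451] len 0.10499972411030335 ang 110.20449959668873
handle [0.5751 0.2    0.0919] [0.5427 0.3038 0.0844] res [np.float64(1.1), np.float64(1.2)] mid [0.5589 0.2519 0.0881] len 0.10897520187193158 ang 107.31994891473884
green- [ 0.5372 -0.285   0.047 ]
green+ [ 0.5201 -0.2081  0.047 ]
white- [ 0.5945 -0.2946  0.055 ]
white+ [ 0.5698 -0.1816  0.055 ]
comb c A [0.5265 0.0077 0.06  ]
comb c B [0.5086 0.0181 0.059 ]
handle A [0.5613 0.2513 0.09  ]
handle B [0.5538 0.2603 0.095 ]
```

```bash
r="0.0765 -0.0488 0 0 0 0 0"; python3 -m pendant '0.0765 -0.0488 0 0 0 0 0;0.0765 -0.0488 0 0 0 0 0;0.0765 -0.0488 0 0 0 0 0;0.0765 -0.0488 0 0 0 0 0;0.0765 -0.0488 0 0 0 0 0;0.0765 -0.0488 0 0 0 0 0;0.0765 -0.0488 0 0 0 0 0;0.0765 -0.0488 0 0 0 0 0;0.0765 -0.0488 0 0 0 0 0;0.0765 -0.0488 0 0 0 0 0;0.0765 -0.0488 0 0 0 0 0;0.0765 -0.0488 0 0 0 0 0'
python3 -m pendant '0 0 0.01 0 0 -0.28 0;0 0 0.01 0 0 -0.28 0;0 0 0.01 0 0 -0.28 0;0 0 0.01 0 0 -0.28 0;0 0 0.01 0 0 -0.28 0;0 0 0.01 0 0 -0.28 0;0 0 0.01 0 0 -0.28 0;0 0 0.01 0 0 -0.28 0;0 0 0.01 0 0 -0.28 0;0 0 0.01 0 0 -0.25 0;0 0 0 0 0 0 0'
cat > rel.py <<'E'
# rel.go(x,y,z,yaw_deg): what is left to go, in tool axes/units; uses current tool pose (down)
from h import *
from scipy.spatial.transform import Rotation as Ro
def go(x,y,z,yaw=None):
    s=monitor.get_state(); R=Ro.from_euler("xyz",s["eef_rot"]).as_matrix()
    print("clock %.1f pos %s rpy %s F %s gap %.4f"%(s["clock"],np.round(s["ee_pos"],4),np.round(np.degrees(s["eef_rot"]),1),np.round(s["contact_force"],1),s["finger_gap"]))
    if yaw is not None:
        T=Ro.from_euler("xyz",[np.pi,0,np.radians(yaw)]).as_matrix()
        print(" turn first (units):",np.round(Ro.from_matrix(R.T@T).as_rotvec(degrees=True)/30,3)); R=T
    print(" shift (units):",np.round(R.T@(np.array([x,y,z])-s["ee_pos"])/.5,4))
E
python3 - <<'E'
from h import *; import rel
rel.go(.514,0,.2,108)
im=viewer.camera("wrist"); m=viewer.camera_model("wrist"); print(m)
cv2.imwrite("pics/w1.png",im[:,:,::-1]); print(-m["R"].T@m["t"])
E
```

```text
clock: 1.3
ee_pos: [0.5148, 0.0011, 0.2498]
eef_rot: [-3.141, 0.001, 0.467]
contact_force: [1.1, -0.5, 0.4]
finger_gap: 0.0852
grip_force: 0.0
clock: 2.4
ee_pos: [0.5135, -0.0007, 0.1988]
eef_rot: [-3.139, -0.001, 1.917]
contact_force: [-0.5, 0.3, -0.3]
finger_gap: 0.0856
grip_force: 0.0
clock 2.4 pos [ 0.5135 -0.0007  0.1988] rpy [-1.799e+02 -1.000e-01  1.098e+02] F [-0.5  0.3 -0.3] gap 0.0856
 turn first (units): [-0.005 -0.002  0.061]
 shift (units): [ 0.001   0.0014 -0.0023]
{'intrinsics': array([[288.64677348,   0.        , 320.90592577],
       [  0.        , 288.64677348, 202.88080417],
       [  0.        ,   0.        ,   1.        ]]), 'R': array([[ 0.94152149,  0.33694603, -0.00215917],
       [ 0.32202813, -0.89791376,  0.30008126],
       [ 0.09917244, -0.28322827, -0.9539112 ]]), 't': array([-0.48241234, -0.19086048,  0.28003667])}
[0.48789211 0.07048497 0.32336215]
```

View pics/w1.png

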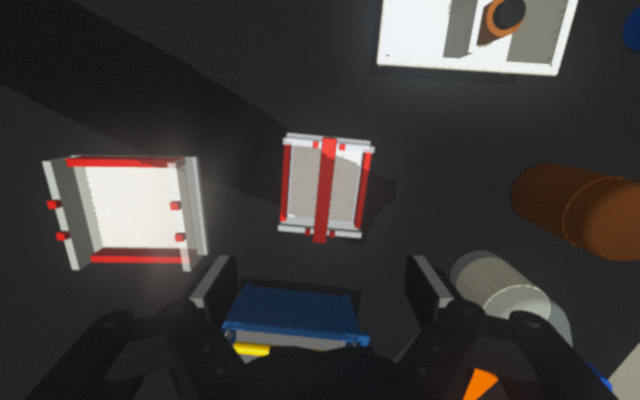

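The wrist view shows the comb rail running from about (328,138) to (320,242), with the caster around it. The tote's near end is at the bottom.

```bash
python3 - <<'E'
from h import *; import rel
im=cv2.imread("pics/w1.png")[:,:,::-1]; m=viewer.camera_model("wrist")
for o in blobs(im,"red",(270,125,385,250))[:3]: print(o)
hsv=cv2.cvtColor(im,cv2.COLOR_RGB2HSV)
k=cv2.inRange(hsv,(0,120,60),(6,255,255))|cv2.inRange(hsv,(174,120,60),(180,255,255))
for a,b in ((138,142),(236,241),(155,165),(180,190),(205,215)):
    xs=np.argwhere(k[a:b,308:345])[:,1]+308; 
    u=(np.median(xs),(a+b-1)/2); print(a,xs.min(),xs.max(),u,onplane(m,u,.047).round(4))
xs=np.argwhere(k[:,316:334].sum(1)>5*255).ravel(); xs=xs[(xs>125)&(xs<255)]; print("rail ends rows",xs.min(),xs.max(), onplane(m,(328.5,xs.min()),.047),onplane(m,(320,xs.max()+1),.047))
E
```

```text
{'area': 1254, 'c': array([324.1, 189.2]), 'wh': array([ 12.9, 105.2]), 'ends': array([[329.5, 137.8],
       [318.7, 242.5]], dtype=float32)}
{'area': 482, 'c': array([362.6, 188.9]), 'wh': array([ 7.1, 74.7]), 'ends': array([[367.9, 153. ],
       [356.7, 226.8]], dtype=float32)}
{'area': 442, 'c': array([284.4, 182.5]), 'wh': array([ 6.1, 74.4]), 'ends': array([[286.8, 145.9],
       [281.8, 220.1]], dtype=float32)}
138 323 336 (np.float64(329.0), 139.5) [0.5028 0.0497 0.047 ]
236 312 334 (np.float64(320.0), 238.0) [ 0.5287 -0.0481  0.047 ]
155 321 334 (np.float64(327.0), 159.5) [0.5074 0.0314 0.047 ]
180 318 331 (np.float64(325.0), 184.5) [0.514  0.0076 0.047 ]
205 316 328 (np.float64(322.0), 209.5) [ 0.52   -0.0178  0.047 ]
rail ends rows 138 242 [0.50184227 0.05085962 0.047     ] [ 0.53060281 -0.05345361  0.047     ]
```

```bash
python3 -m pendant '0 0 0 0 0 0.16 150;-0.002 0.0047 0.03 0 0 0 150;0 0 0.04 0 0 0 150;0 0 0.04 0 0 0 150;0 0 0.04 0 0 0 150;0 0 0.04 0 0 0 150;0 0 0.02 0 0 0 150;0 0 0 0 0 0 150' 60
python3 - <<'E'
from h import *; import rel
rel.go(.516,-.001,.055,105)
im=viewer.camera("wrist"); cv2.imwrite("pics/w2.png",im[:,:,::-1])
E
```

```text
clock: 3.25
ee_pos: [0.5151, -0.0009, 0.0927]
eef_rot: [-3.137, -0.002, 1.833]
contact_force: [0.1, -0.5, 0.6]
finger_gap: 0.0354
grip_force: 0.0
clock 3.2 pos [ 0.5151 -0.0009  0.0927] rpy [-1.797e+02 -1.000e-01  1.050e+02] F [ 0.1 -0.5  0.6] gap 0.0354
 turn first (units): [-0.008 -0.003  0.001]
 shift (units): [-0.0006  0.0017  0.0754]
```

View pics/w2.png

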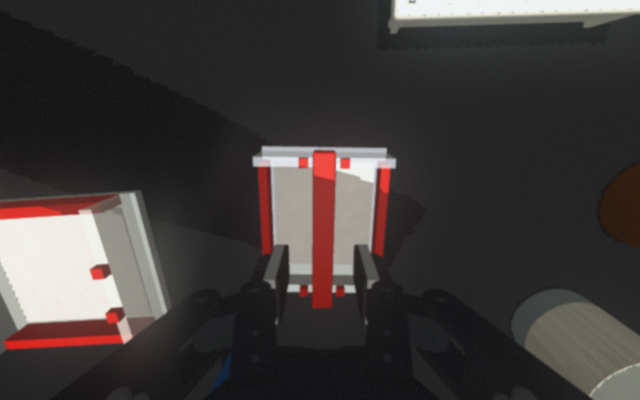

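The open fingers at x≈278 and 366 straddle the rail, which is centred at x≈323 and aligned. Next I descend and grip.

```bash
python3 -m pendant '-0.0006 0.0017 0.035 0 0 0 150;0 0 0.03 0 0 0 150;0 0 0.0104 0 0 0 150;0 0 0 0 0 0 150;0 0 0 0 0 0 230;0 0 0 0 0 0 255;0 0 0 0 0 0 255;0 0 0 0 0 0 255' 60
python3 -c "import rel; rel.go(.516,-.001,.055,105)"
```

```text
clock: 4.1
ee_pos: [0.5188, -0.0014, 0.0592]
eef_rot: [3.139, 0.001, 1.833]
contact_force: [-0.5, -0.4, 5.5]
finger_gap: 0.0121
grip_force: 59.6
clock 4.1 pos [ 0.5188 -0.0014  0.0592] rpy [1.799e+02 1.000e-01 1.050e+02] F [-0.5 -0.4  5.5] gap 0.0121
 turn first (units): [0.004 0.002 0.001]
 shift (units): [ 0.0021 -0.0053  0.0084]
```

```bash
python3 -m pendant '0 0 -0.02 0 0 0 255;0 0 -0.04 0 0 0 255;0 0 -0.06 0 0 0 255;0 0 -0.06 0 0 0 255;0 0 -0.06 0 0 0 255;0 0 0 0 0 0 255;0 0 0 0 0 0 255' 60
python3 - <<'E'
from h import *; import rel
rel.go(.516,-.001,.175,105)
im=viewer.camera("wrist"); a=im[130:400,170:480]
b=viewer.camera("side"); b=b[140:260,280:400]
o=np.zeros((480,800,3),np.uint8); o[:270,:310]=a; o[:480,320:800]=cv2.resize(b,(480,480)); cv2.imwrite("pics/w3.png",o[:,:,::-1])
E
```

```text
clock: 4.8
ee_pos: [0.5185, -0.0013, 0.1787]
eef_rot: [3.14, 0.001, 1.833]
contact_force: [-0.4, 0.2, 0.1]
finger_gap: 0.0117
grip_force: 59.0
clock 4.8 pos [ 0.5185 -0.0013  0.1787] rpy [179.9   0.  105. ] F [-0.4  0.2  0.1] gap 0.0117
 turn first (units): [0.004 0.001 0.002]
 shift (units): [ 0.0018 -0.0046  0.0073]
```

View pics/w3.png

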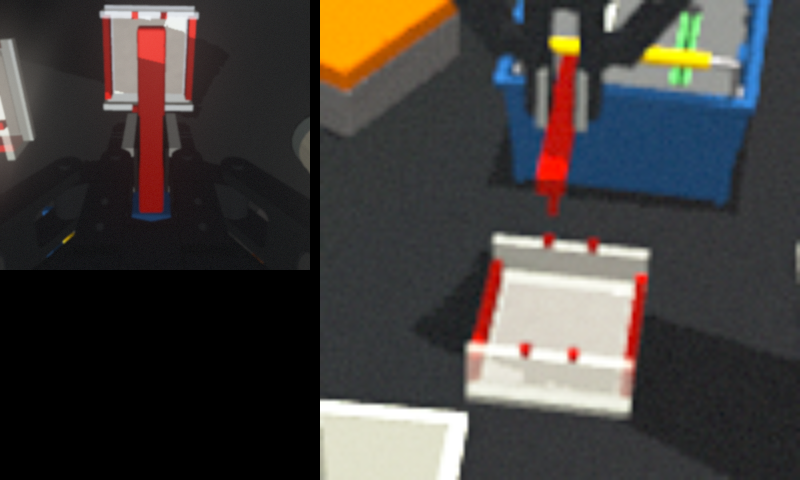

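The comb is held level and clear of the caster. The caster still stands in place at about (337,215) in the side view. Next I estimate how far the rail sits below the TCP, then go to the slot.

```bash
python3 - <<'E'
from h import *; import rel
im=viewer.camera("wrist"); m=viewer.camera_model("wrist"); s=monitor.get_state()
hsv=cv2.cvtColor(im,cv2.COLOR_RGB2HSV)
k=cv2.inRange(hsv,(0,120,60),(6,255,255))|cv2.inRange(hsv,(174,120,60),(180,255,255))
k[:, :300]=0; k[:,345:]=0
rows=np.argwhere((k>0).sum(1)>15).ravel(); print(rows.min(),rows.max())
r0,r1=rows.min(),rows.max()
c=lambda r: np.median(np.argwhere(k[r]).ravel())
for off in (0,3):
  for z in np.arange(.14,.18,.005):
    a=onplane(m,(c(r0+2),r0+off),z);b=onplane(m,(c(r1-2),r1+1),z); print(off,round(z,3),round(np.linalg.norm(a-b),4),((a+b)/2).round(4))
print(s["ee_pos"])
# targets
t=np.radians(102.3); C=np.array([.554,-.242]); print(C+.028*np.array([-np.sin(t),np.cos(t)]))
rel.go(*(C+.028*np.array([-np.sin(t),np.cos(t)])),.165,102.3)
E
```

```text
157 342
0 0.14 0.1272 [ 0.5192 -0.0124  0.14  ]
0 0.145 0.1233 [ 0.5185 -0.0098  0.145 ]
0 0.15 0.1193 [ 0.5178 -0.0072  0.15  ]
0 0.155 0.1153 [ 0.5171 -0.0045  0.155 ]
0 0.16 0.1113 [ 0.5164 -0.0019  0.16  ]
0 0.165 0.1074 [0.5157 0.0008 0.165 ]
0 0.17 0.1034 [0.5151 0.0034 0.17  ]
0 0.175 0.0994 [0.5144 0.006  0.175 ]
3 0.14 0.1256 [ 0.5194 -0.0132  0.14  ]
3 0.145 0.1217 [ 0.5187 -0.0106  0.145 ]
3 0.15 0.1177 [ 0.518  -0.0079  0.15  ]
3 0.155 0.1138 [ 0.5173 -0.0053  0.155 ]
3 0.16 0.1099 [ 0.5166 -0.0026  0.16  ]
3 0.165 0.106 [5.159e-01 1.000e-04 1.650e-01]
3 0.17 0.102 [0.5152 0.0027 0.17  ]
3 0.175 0.0981 [0.5145 0.0054 0.175 ]
[ 0.51677528 -0.0010668   0.17590182]
[ 0.52664272 -0.24796485]
clock 5.0 pos [ 0.5168 -0.0011  0.1759] rpy [-1.798e+02 -1.000e-01  1.050e+02] F [ 0.1 -0.7 -0.4] gap 0.0116
 turn first (units): [-0.006 -0.002  0.092]
 shift (units): [-0.4867 -0.0859  0.0218]
```

```bash
python3 -m pendant '0 0 -0.049 0 0 0.09 255;-0.061 -0.022 0 0 0 0 255;-0.061 -0.022 0 0 0 0 255;-0.061 -0.022 0 0 0 0 255;-0.061 -0.022 0 0 0 0 255;-0.061 -0.022 0 0 0 0 255;-0.061 -0.022 0 0 0 0 255;-0.061 -0.022 0 0 0 0 255;-0.06 -0.02 0 0 0 0 255;0 0 0 0 0 0 255;0 0 0 0 0 0 255;0 0 0 0 0 0 255' 60
python3 - <<'E'
from h import *; import rel
rel.go(.5266,-.248,.2,102.3)
im=viewer.camera("wrist"); m=viewer.camera_model("wrist"); np.savez("w4.npz",im=im,**m); cv2.imwrite("pics/w4.png",im[:,:,::-1])
for c in ("green","white","yellow"):
    for o in blobs(im,c,(300,60,640,330),40)[:4]: print(c,o["area"],o["c"],o["wh"],o["ends"].tolist())
E
```

```text
clock: 6.15
ee_pos: [0.4845, -0.2567, 0.2011]
eef_rot: [-3.14, -0.002, 1.787]
contact_force: [-0.6, -0.0, 0.0]
finger_gap: 0.0116
grip_force: 59.0
clock 6.2 pos [ 0.4845 -0.2567  0.2011] rpy [-1.799e+02 -1.000e-01  1.024e+02] F [-0.6 -0.   0. ] gap 0.0116
 turn first (units): [-0.002 -0.004  0.003]
 shift (units): [-0.001   0.0859  0.0022]
green 415 [367.3 193.3] [ 5.8 77.1] [[369.1000061035156, 153.89999389648438], [365.70001220703125, 231.0]]
green 340 [360.9 193.4] [ 4.6 76.1] [[362.29998779296875, 155.0], [359.5, 231.0]]
white 10550 [399. 141.] [123.4 162.6] [[391.6000061035156, 85.69999694824219], [381.29998779296875, 248.0]]
white 148 [339.7  63.6] [ 6. 24.] [[352.0, 64.0], [328.0, 64.0]]
white 138 [516.1  62.8] [ 6. 21.] [[527.0, 63.0], [506.0, 63.0]]
yellow 1712 [426.9  65.2] [ 11. 152.] [[505.0, 65.5], [353.0, 65.5]]
```

View pics/w4.png

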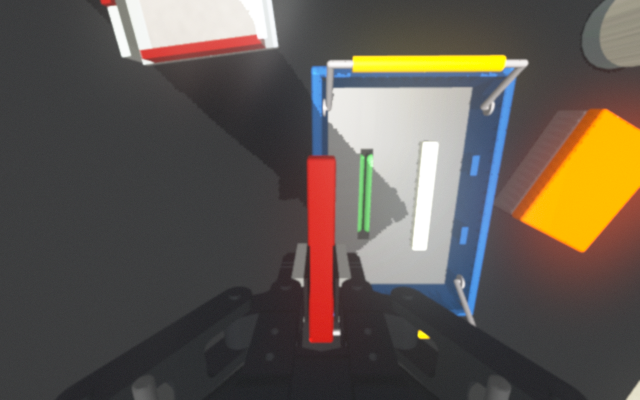

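The slot shows two green lips, at cols 361 and 367, between dark ends at rows ~150 and ~237. The white comb runs (429,142)–(420,250), and the held rail is at col 320, aligned.

```bash
python3 - <<'E'
from h import *
d=np.load("w4.npz"); m={k:d[k] for k in ("intrinsics","R","t")}; im=d["im"]
hsv=cv2.cvtColor(im,cv2.COLOR_RGB2HSV)
f=lambda a,b:(np.round(a,4),np.round(b,4),"mid",np.round((a+b)/2,4),"len",np.linalg.norm(a-b).round(4),"ang",np.degrees(np.arctan2(*(a-b)[[1,0]])).round(1))
print("slot",*f(onplane(m,(365.7,154.4),.047),onplane(m,(362.6,231),.047)))
k=cv2.inRange(hsv,(0,0,200),(180,50,255)); k[:,:405]=0;k[:,445:]=0;k[:130]=0;k[260:]=0
p=np.argwhere(k)[:,::-1].astype(np.float32); c,wh,a=cv2.minAreaRect(p); b=cv2.boxPoints((c,wh,a)); b=b[np.argsort(b[:,1])]
print("white",c,wh,*f(onplane(m,(b[0]+b[1])/2,.059),onplane(m,(b[2]+b[3])/2,.059)))
for z in (.178,.188): 
    print("comb",z,*f(onplane(m,(321,159),z),onplane(m,(319.8,343),z)))
print("bar a",onplane(m,(353,65.5),.1125),onplane(m,(505,65.5),.1125))
E
```

```text
slot [ 0.5181 -0.2113  0.047 ] [ 0.5357 -0.2889  0.047 ] mid [ 0.5269 -0.2501  0.047 ] len 0.0795 ang 102.7
white (424.5, 190.0) (120.0, 39.0) [ 0.5618 -0.1777  0.059 ] [ 0.5998 -0.291   0.059 ] mid [ 0.5808 -0.2343  0.059 ] len 0.1195 ang 108.5
comb 0.178 [ 0.4729 -0.205   0.178 ] [ 0.4972 -0.3188  0.178 ] mid [ 0.4851 -0.2619  0.178 ] len 0.1163 ang 102.0
comb 0.188 [ 0.4726 -0.2035  0.188 ] [ 0.4952 -0.3095  0.188 ] mid [ 0.4839 -0.2565  0.188 ] len 0.1084 ang 102.0
bar a [ 0.48254258 -0.14885524  0.1125    ] [ 0.5823251  -0.12691862  0.1125    ]
```

```bash
python3 -m pendant '-0.0016 0.03 0 0 0 -0.015 255;-0.0015 0.03 0 0 0 0 255;-0.0015 0.027 0 0 0 0 255;0 0 0 0 0 0 255;0 0 0.04 0 0 0 255;0 0 0.04 0 0 0 255;0 0 0.04 0 0 0 255;0 0 0.04 0 0 0 255;0 0 0.026 0 0 0 255;0 0 0 0 0 0 255;0 0 0 0 0 0 255' 70
python3 -m pendant '0 0 0.008 0 0 0 255;0 0 0.006 0 0 0 255;0 0 0.006 0 0 0 255;0 0 0.006 0 0 0 255;0 0 0 0 0 0 255' 70
python3 -m pendant '0 0 0.006 0 0 0 255;0 0 0.006 0 0 0 255;0 0 0.006 0 0 0 255;0 0 0 0 0 0 255' 70
```

```text
clock: 7.3
ee_pos: [0.5277, -0.2502, 0.1095]
eef_rot: [-3.142, 0.0, 1.794]
contact_force: [-0.0, -0.5, 1.0]
finger_gap: 0.011
grip_force: 73.0
clock: 7.8
ee_pos: [0.5275, -0.2502, 0.0955]
eef_rot: [-3.141, -0.001, 1.794]
contact_force: [0.0, 0.0, -0.6]
finger_gap: 0.0106
grip_force: 73.0
clock: 8.2
ee_pos: [0.5278, -0.2506, 0.0868]
eef_rot: [-3.141, 0.0, 1.794]
contact_force: [0.2, -1.4, -1.0]
finger_gap: 0.0112
grip_force: 73.0
```

```bash
python3 -m pendant '0 0 0.006 0 0 0 255;0 0 0.006 0 0 0 255;0 0 0 0 0 0 255;0 0 0 0 0 0 255' 70
python3 -m pendant '0 0 0.006 0 0 0 255;0 0 0.006 0 0 0 255;0 0 0 0 0 0 255;0 0 0 0 0 0 255' 70
python3 - <<'E'
from h import *
im=viewer.camera("wrist"); b=viewer.camera("side")
o=np.zeros((400,800,3),np.uint8); o[:400,:400]=im[:,150:550]; o[:,400:]=cv2.resize(b[90:190,310:410],(400,400)); cv2.imwrite("pics/w5.png",o[:,:,::-1])
E
```

```text
clock: 8.6
ee_pos: [0.5278, -0.2505, 0.0806]
eef_rot: [-3.141, 0.0, 1.794]
contact_force: [-0.1, -2.1, -1.2]
finger_gap: 0.0108
grip_force: 72.9
clock: 9.0
ee_pos: [0.5277, -0.2503, 0.0746]
eef_rot: [-3.141, -0.0, 1.794]
contact_force: [0.0, -1.6, -1.0]
finger_gap: 0.0112
grip_force: 72.9
```

View pics/w5.png

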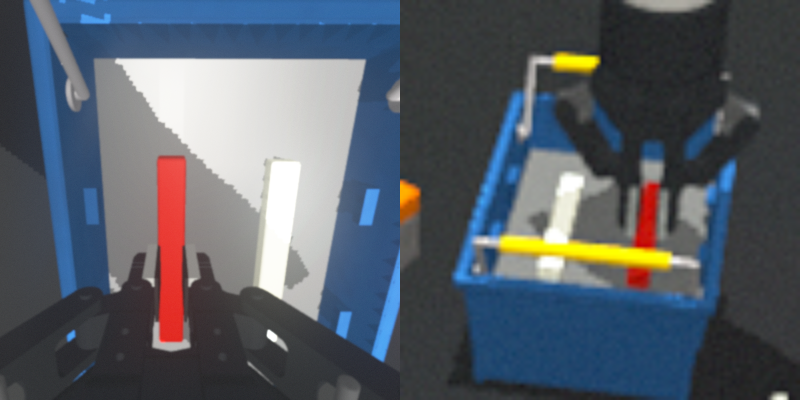

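The red comb stands in the slot parallel to the white rail. Its end shows just above the foam, and both bails are still out. I keep pressing until the force rises.

```bash
python3 -m pendant '0 0 0.006 0 0 0 255;0 0 0 0 0 0 255;0 0 0 0 0 0 255' 70
python3 -m pendant '0 0 0.006 0 0 0 255;0 0 0 0 0 0 255;0 0 0 0 0 0 255' 70
python3 -m pendant '0 0 0.004 0 0 0 255;0 0 0 0 0 0 255;0 0 0 0 0 0 255' 70
```

```text
clock: 9.4
ee_pos: [0.5277, -0.2504, 0.0719]
eef_rot: [-3.141, -0.0, 1.794]
contact_force: [-1.2, -0.5, -0.9]
finger_gap: 0.0111
grip_force: 73.0
clock: 9.7
ee_pos: [0.528, -0.2504, 0.0713]
eef_rot: [3.141, 0.001, 1.794]
contact_force: [-2.5, 2.2, 8.0]
finger_gap: 0.0112
grip_force: 74.0
clock: 10.0
ee_pos: [0.528, -0.2504, 0.0712]
eef_rot: [3.14, 0.001, 1.794]
contact_force: [-5.7, 2.4, 15.4]
finger_gap: 0.0108
grip_force: 74.9
```

```bash
python3 -m pendant '0 0 -0.003 0 0 0 255;0 0 0 0 0 0 170;0 0 0 0 0 0 170;0 0 0 0 0 0 170;0 0 -0.02 0 0 0 170;0 0 -0.04 0 0 0 170;0 0 -0.02 0 0 0 170;0 0 0 0 0 0 255;0 0 0 0 0 0 255;0 0 0 0 0 0 255;0 0 0 0 0 0 255' 30
python3 - <<'E'
from h import *; import rel
rel.go(.528,-.2504,.079,102.3)
im=viewer.camera("wrist"); m=viewer.camera_model("wrist"); np.savez("w6.npz",im=im,**m)
o=blobs(im,"red",(150,60,500,399),100)
for q in o[:2]: print(q)
e=sorted(o[0]["ends"].tolist(),key=lambda p:p[1])
for z in (.055,.059,.063,.067): 
    a,b=onplane(m,e[0],z),onplane(m,e[1],z); print(z,a.round(4),b.round(4),np.linalg.norm(a-b).round(4),np.degrees(np.arctan2(*(a-b)[[1,0]])))
E
```

```text
clock: 11.1
ee_pos: [0.5272, -0.2501, 0.1075]
eef_rot: [-3.14, -0.001, 1.794]
contact_force: [0.6, 0.2, 0.6]
finger_gap: 0.0002
grip_force: 0.0
clock 11.1 pos [ 0.5272 -0.2501  0.1075] rpy [-1.799e+02 -1.000e-01  1.028e+02] F [0.6 0.2 0.6] gap 0.0002
 turn first (units): [-0.003 -0.003  0.016]
 shift (units): [-0.001   0.0014  0.057 ]
{'area': 1980, 'c': array([321.7, 195.1]), 'wh': array([94., 21.]), 'ends': array([[321.5, 149. ],
       [321.5, 243. ]], dtype=float32)}
0.055 [ 0.515  -0.1971  0.055 ] [ 0.5289 -0.258   0.055 ] 0.0624 102.82673786791017
0.059 [ 0.5149 -0.1966  0.059 ] [ 0.5285 -0.2561  0.059 ] 0.061 102.82673786791018
0.063 [ 0.5148 -0.1962  0.063 ] [ 0.528  -0.2543  0.063 ] 0.0596 102.82673786791021
0.067 [ 0.5147 -0.1957  0.067 ] [ 0.5276 -0.2524  0.067 ] 0.0582 102.82673786791021
```

```bash
python3 -m pendant '0 0 0.04 0 0 0 255;0 0 0.012 0 0 0 255;0 0 0 0 0 0 255' 30
python3 -m pendant '0 0 0.004 0 0 0 255;0 0 0.004 0 0 0 255;0 0 0 0 0 0 255;0 0 0 0 0 0 255' 30
python3 -m pendant '0 0 0.004 0 0 0 255;0 0 0.004 0 0 0 255;0 0 0 0 0 0 255;0 0 0 0 0 0 255' 30
```

```text
clock: 11.45
ee_pos: [0.5264, -0.2495, 0.0805]
eef_rot: [-3.138, -0.003, 1.794]
contact_force: [-0.2, -0.1, 0.0]
finger_gap: 0.0001
grip_force: 0.0
clock: 11.85
ee_pos: [0.5281, -0.2506, 0.0791]
eef_rot: [3.141, 0.001, 1.794]
contact_force: [-1.1, -0.4, -0.1]
finger_gap: -0.0004
grip_force: 0.0
clock: 12.25
ee_pos: [0.5284, -0.2507, 0.078]
eef_rot: [3.14, 0.002, 1.794]
contact_force: [-3.7, 1.7, 11.3]
finger_gap: -0.0001
grip_force: 5.6
```

The stop at TCP z≈0.078 puts the rail top at about 59 mm, so the comb is home. Next are the bails, pushed with closed fingers along the tote's centreline.

```bash
python3 -m pendant '0 0 -0.03 0 0 0 255;0 0 -0.08 0 0 0 255;0 0 -0.08 0 0 0 255;0.05 0.018 0 0 0 0 255;0.08 0.018 0 0 0 0 255;0.08 0.019 0 0 0 0 255;0.073 0 0 0 0 0 255;0 0 0 0 0 0 255;0 0 0.05 0 0 0 255;0 0 0.058 0 0 0 255;0 0 0 0 0 0 255;0 0 0 0 0 0 255' 30
python3 - <<'E'
from h import *; import rel
rel.go(.5239,-.1062,.116,102.4)
im=viewer.camera("side"); cv2.imwrite("pics/s7.png",cv2.resize(im[60:260,280:440],None,fx=3,fy=3)[:,:,::-1])
E
```

```text
clock: 13.45
ee_pos: [0.5229, -0.1068, 0.1156]
eef_rot: [-3.14, -0.0, 1.794]
contact_force: [0.9, -0.5, -0.2]
finger_gap: 0.0002
grip_force: 0.0
clock 13.4 pos [ 0.5229 -0.1068  0.1156] rpy [-179.9   -0.   102.8] F [ 0.9 -0.5 -0.2] gap 0.0002
 turn first (units): [-0.002 -0.001  0.012]
 shift (units): [ 0.0007  0.0021 -0.0009]
```

View pics/s7.png

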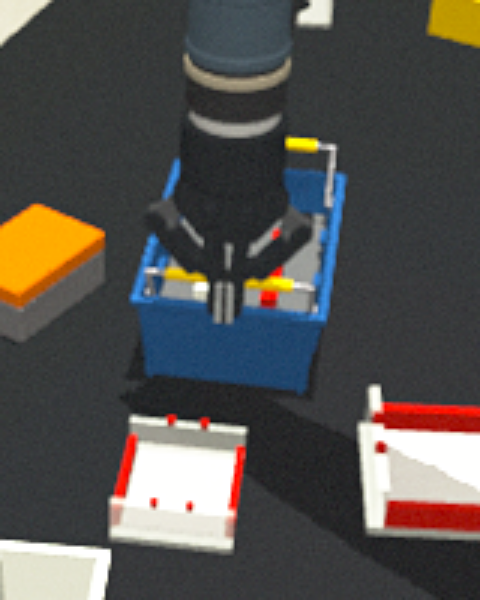

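The closed fingers stand just outside bail a's sleeve, near its middle at about (225,285). I sweep it in, lift over and press down.

```bash
python3 -m pendant '-0.03 0 0 0 0 0 255;-0.03 0 0 0 0 0 255;-0.025 0 0 0 0 0 255;-0.025 0 0 0 0 0 255;-0.022 0 0 0 0 0 255;-0.02 0 0 0 0 0 255;0 0 0 0 0 0 255' 30
python3 -m pendant '0 0 -0.06 0 0 0 255;0 0 -0.02 0 0 0 255;-0.048 0 0 0 0 0 255;0 0 0 0 0 0 255;0 0 0.03 0 0 0 255;0 0 0.03 0 0 0 255;0 0 0.03 0 0 0 255;0 0 0.025 0 0 0 255;0 0 0.008 0 0 0 255;0 0 0 0 0 0 255;0 0 0 0 0 0 255' 30
python3 - <<'E'
from h import *; import rel
rel.go(.5454,-.204,.095,102.4)
A=viewer.camera_model("scene");B=viewer.camera_model("side")
for n,r in (("scene",(185,135,310,215)),("side",(320,85,400,175))):
    for o in blobs(viewer.camera(n),"yellow",r)[:4]: print(n,o["area"],o["c"],o["ends"].tolist())
ux=np.array([-.215,.977]);C=np.array([.554,-.243])
p=np.r_[C+.034*ux,.071]
for q in ([*(C+.034*ux-.05*np.array([-.977,-.215])),.071],[*(C+.034*ux+.05*np.array([-.977,-.215])),.071]): print("expected ends",proj(A,q),proj(B,q))
E
```

```text
clock: 14.2
ee_pos: [0.5402, -0.1821, 0.1153]
eef_rot: [-3.141, 0.001, 1.792]
contact_force: [0.3, -0.0, -0.3]
finger_gap: 0.0001
grip_force: 0.0
clock: 15.3
ee_pos: [0.5444, -0.2028, 0.0946]
eef_rot: [-3.14, -0.002, 1.795]
contact_force: [-4.8, 2.6, 7.6]
finger_gap: -0.0005
grip_force: 3.9
clock 15.3 pos [ 0.5444 -0.2028  0.0946] rpy [-1.799e+02 -1.000e-01  1.028e+02] F [-4.8  2.6  7.6] gap -0.0005
 turn first (units): [-0.003 -0.003  0.014]
 shift (units): [-0.0028  0.0014 -0.0009]
scene 158 [205.  157.3] [[214.3000030517578, 146.10000610351562], [195.60000610351562, 168.5]]
scene 37 [252.5 187.4] [[256.29998779296875, 182.1999969482422], [249.10000610351562, 192.39999389648438]]
side 47 [370.7 150. ] [[363.0, 149.3000030517578], [378.1000061035156, 150.60000610351562]]
side 46 [347.3 147.5] [[355.0, 147.5], [340.0, 147.5]]
side 28 [381.2 107.8] [[378.0, 108.0], [385.0, 108.0]]
expected ends [248.6902836  193.18200763] [339.45135736 146.83933834]
expected ends [264.52046808 169.5889715 ] [378.75545521 150.97401528]
```

Bail a is in: its sleeve ends match the predicted pixels and the fingers stopped at the ledge height. Now bail b.

```bash
python3 -m pendant '0 0 -0.055 0 0 0 255;0 0 -0.1 0 0 0 255;-0.06 0 0 0 0 0 255;-0.08 0 0 0 0 0 255;-0.08 0 0 0 0 0 255;-0.08 0 0 0 0 0 255;-0.062 0 0 0 0 0.01 255;0 0 0 0 0 0 255;0 0 0.05 0 0 0 255;0 0 0.058 0 0 0 255;0 0 0 0 0 0 255;0 0 0 0 0 0 255' 30
python3 - <<'E'
import rel; rel.go(.5841,-.3798,.116,102.4)
E
```

```text
clock: 16.6
ee_pos: [0.5847, -0.3788, 0.1161]
eef_rot: [-3.139, -0.003, 1.79]
contact_force: [0.9, 0.0, 0.6]
finger_gap: -0.0001
grip_force: 0.0
clock 16.6 pos [ 0.5847 -0.3788  0.1161] rpy [-179.9   -0.2  102.5] F [0.9 0.  0.6] gap -0.0001
 turn first (units): [-0.004 -0.006  0.005]
 shift (units): [-0.0018 -0.0016  0.0002]
```

```bash
python3 -m pendant '0.03 0 0 0 0 0 255;0.03 0 0 0 0 0 255;0.025 0 0 0 0 0 255;0.025 0 0 0 0 0 255;0.022 0 0 0 0 0 255;0.02 0 0 0 0 0 255;0 0 0 0 0 0 255' 30
python3 -m pendant '0 0 -0.06 0 0 0 255;0 0 -0.02 0 0 0 255;0.048 0 0 0 0 0 255;0 0 0 0 0 0 255;0 0 0.03 0 0 0 255;0 0 0.03 0 0 0 255;0 0 0.03 0 0 0 255;0 0 0.025 0 0 0 255;0 0 0.008 0 0 0 255;0 0 0 0 0 0 255;0 0 0 0 0 0 255' 30
python3 - <<'E'
import rel; rel.go(.5626,-.282,.095,102.4)
E
python3 -m pendant '0 0 -0.06 0 0 0 255;0 0 -0.09 0 0 0 255;0.03 -0.06 -0.09 0 0 0 180;0.03 -0.06 -0.09 0 0 0 100;0.05 -0.03 0 0 0 0 0;0 0 0 0 0 0 0;0 0 0 0 0 0 0'
python3 - <<'E'
from h import *; import rel
rel.go(.5589,.2519,.3,106)
im=viewer.camera("wrist"); m=viewer.camera_model("wrist"); np.savez("w8.npz",im=im,**m); S=viewer.camera("scene")
o=np.zeros((400,800,3),np.uint8); o[:,:480]=im[:,120:600]; o[:300,480:]=cv2.resize(S[130:240,180:297],(320,300)); cv2.imwrite("pics/w8.png",o[:,:,::-1])
for q in blobs(im,"yellow",(100,0,639,399),40)[:4]: print(q["area"],q["c"],q["ends"].tolist(),[onplane(m,e,.073).round(4) for e in q["ends"]])
E
```

```text
clock: 17.3
ee_pos: [0.5694, -0.3049, 0.1188]
eef_rot: [3.141, 0.0, 1.79]
contact_force: [-0.6, -0.4, 0.6]
finger_gap: -0.0
grip_force: 0.0
clock: 18.4
ee_pos: [0.5637, -0.2828, 0.0953]
eef_rot: [-3.141, -0.0, 1.789]
contact_force: [-0.6, 0.2, 0.7]
finger_gap: -0.0001
grip_force: 0.0
clock 18.4 pos [ 0.5637 -0.2828  0.0953] rpy [-180.    -0.   102.5] F [-0.6  0.2  0.7] gap -0.0001
 turn first (units): [-0.001 -0.001  0.003]
 shift (units): [ 0.0021 -0.0017  0.0005]
clock: 19.1
ee_pos: [0.4859, -0.2471, 0.251]
eef_rot: [3.141, 0.001, 1.789]
contact_force: [-0.1, -0.3, -0.8]
finger_gap: 0.0721
grip_force: 0.0
clock 19.1 pos [ 0.4859 -0.2471  0.251 ] rpy [180.    0.  102.5] F [-0.1 -0.3 -0.8] gap 0.0721
 turn first (units): [ 0.001  0.001 -0.117]
 shift (units): [ 0.9191  0.4154 -0.0979]
774 [388.3 165.9] [[433.0, 166.0], [339.0, 166.0]] [array([ 0.5961, -0.201 ,  0.073 ]), array([ 0.4995, -0.2224,  0.073 ])]
617 [385.  225.8] [[338.0, 225.5], [426.0, 225.5]] [array([ 0.5142, -0.2882,  0.073 ]), array([ 0.6107, -0.2668,  0.073 ])]
```

View pics/w8.png

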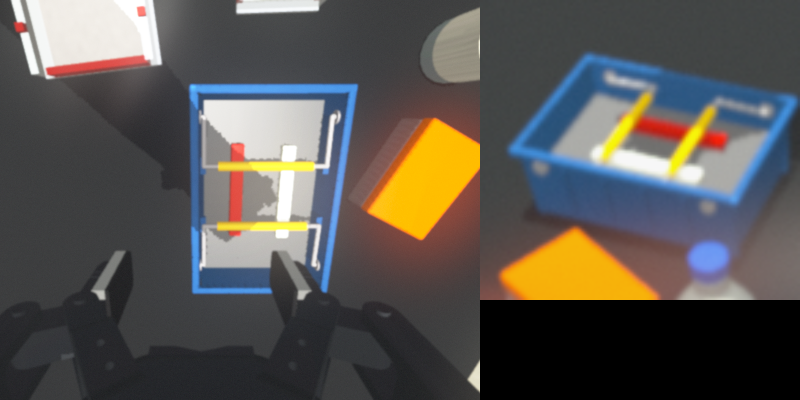

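Both sleeves lie over the foam at wrist rows 166 and 226, about 67 mm apart (expected 68). The comb lies under them, parallel to the white one. On to the tray.

```bash
python3 -m pendant '0 0 -0.02 0 0 -0.117 0;0.084 0.038 -0.01 0 0 0 0;0.084 0.038 -0.01 0 0 0 0;0.084 0.038 -0.01 0 0 0 0;0.084 0.038 -0.01 0 0 0 0;0.084 0.038 -0.01 0 0 0 60;0.084 0.038 -0.01 0 0 0 100;0.084 0.038 -0.01 0 0 0 120;0.084 0.038 0 0 0 0 120;0.084 0.038 0 0 0 0 120;0.084 0.038 0 0 0 0 120;0.079 0.035 0 0 0 0 120' 
python3 - <<'E'
from h import *; import rel
np.set_printoptions(suppress=True)
f=lambda a,b:("mid",np.round((a+b)/2,4),"len",np.linalg.norm(a-b).round(4),"ang",np.degrees(np.arctan2(*(a-b)[[1,0]])).round(1))
d=np.load("w8.npz"); m={k:d[k] for k in ("intrinsics","R","t")}
c=[onplane(m,p,.085) for p in ((310,86),(478,86),(447,293),(312,293))]
print("rim centre",np.mean(c,0),[np.linalg.norm(c[i]-c[i-1]).round(4) for i in range(4)], f(c[0],c[3]),f(c[1],c[2]))
A=viewer.camera_model("scene"); print("bottles",onplane(A,(266,276),0),onplane(A,(310,305),0))
rel.go(.5589,.2519,.3,106)
rel.go(.5589,.2519,.3,106)
im=viewer.camera("wrist"); m=viewer.camera_model("wrist"); np.savez("w9.npz",im=im,**m); cv2.imwrite("pics/w9.png",im[:,:,::-1])
for q in blobs(im,"blue",(150,50,500,399),100)[:4]:
    e=sorted(q["ends"].tolist(),key=lambda p:p[1]); print(q["area"],e,q["wh"],f(onplane(m,e[0],.098),onplane(m,e[1],.098)))
E
```

```text
clock: 20.4
ee_pos: [0.5595, 0.2542, 0.2945]
eef_rot: [-3.14, 0.0, 1.851]
contact_force: [0.3, -1.1, -1.4]
finger_gap: 0.0451
grip_force: 0.0
rim centre [ 0.55508235 -0.24586702  0.085     ] [np.float64(0.2245), np.float64(0.1566), np.float64(0.2244), np.float64(0.1574)] ('mid', array([ 0.4785, -0.2629,  0.085 ]), 'len', np.float64(0.2245), 'ang', np.float64(102.4)) ('mid', array([ 0.6317, -0.2289,  0.085 ]), 'len', np.float64(0.2244), 'ang', np.float64(102.7))
bottles [ 0.74462771 -0.04521518 -0.        ] [0.76062231 0.08356387 0.        ]
clock 20.4 pos [0.5595 0.2542 0.2945] rpy [-179.9    0.   106. ] F [ 0.3 -1.1 -1.4] gap 0.0451
 turn first (units): [-0.003  0.     0.001]
 shift (units): [-0.0041 -0.0023 -0.0109]
clock 20.4 pos [0.5595 0.2542 0.2945] rpy [-179.9    0.   106. ] F [ 0.3 -1.1 -1.4] gap 0.0451
 turn first (units): [-0.003  0.     0.001]
 shift (units): [-0.0041 -0.0023 -0.0109]
704 [[426.29998779296875, 370.79998779296875], [448.79998779296875, 393.20001220703125]] [31.8 26.2] ('mid', array([0.8011, 0.0274, 0.098 ]), 'len', np.float64(0.0556), 'ang', np.float64(148.2))
413 [[219.89999389648438, 367.79998779296875], [201.60000610351562, 401.6000061035156]] [15.5 38.4] ('mid', array([ 0.49  , -0.0701,  0.098 ]), 'len', np.float64(0.0716), 'ang', np.float64(78.5))
370 [[463.70001220703125, 194.1999969482422], [438.79998779296875, 214.5]] [31.8 32.2] ('mid', array([0.7103, 0.2786, 0.098 ]), 'len', np.float64(0.0355), 'ang', np.float64(60.4))
```

View pics/w9.png

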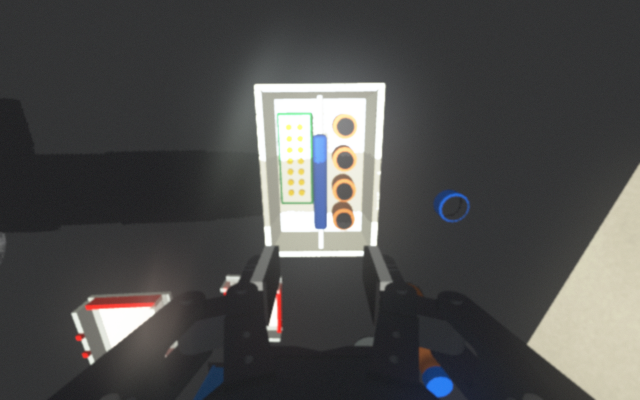

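The wrist view shows the tray with its blue handle from (320,135) to (320,229). The tray rim corners are (256,84), (384,84), (376,255) and (266,255), and the cap stands apart at (452,206). That was my eleventh viewed picture, one over the limit of 10, so from here I use numbers only.

```bash
python3 - <<'E'
from h import *; import rel
np.set_printoptions(suppress=True)
f=lambda a,b:("mid",np.round((a+b)/2,4),"len",np.linalg.norm(a-b).round(4),"ang",np.degrees(np.arctan2(*(a-b)[[1,0]])).round(1))
d=np.load("w9.npz"); m={k:d[k] for k in ("intrinsics","R","t")}; im=d["im"]
hsv=cv2.cvtColor(im,cv2.COLOR_RGB2HSV); k=cv2.inRange(hsv,(100,120,30),(130,255,255)); k[:,:305]=0;k[:,335:]=0;k[:110]=0;k[240:]=0
p=np.argwhere(k)[:,::-1]; r0,r1=p[:,1].min(),p[:,1].max()+1
a=np.mean(p[p[:,1]<r0+15][:,0]),; b=np.mean(p[p[:,1]>r1-15][:,0]),
print(r0,r1,a,b,*f(onplane(m,(a[0]+.5,r0),.098),onplane(m,(b[0]+.5,r1),.098)), k.sum(1)[r0+20:r0+80:20]/255)
c=[onplane(m,q,.06) for q in ((256,84),(384.5,84),(377,256),(265,256))]
print("rim",np.mean(c,0),[np.linalg.norm(c[i]-c[i-1]).round(4) for i in range(4)],*f(c[0],c[3]),*f(c[1],c[2]))
E
```

```text
136 228 (np.float64(319.02150537634407),) (np.float64(320.29545454545456),) mid [0.5581 0.259  0.098 ] len 0.1069 ang 107.1 [12.  7.  9.]
rim [0.55864743 0.25851396 0.06      ] [np.float64(0.2194), np.float64(0.1476), np.float64(0.2192), np.float64(0.1538)] mid [0.4863 0.2373 0.06  ] len 0.2194 ang 105.8 mid [0.6309 0.2798 0.06  ] len 0.2192 ang 107.4
```

```bash
python3 -m pendant '0.007 0 0.042 0 0 -0.02 120;0 0 0.045 0 0 0 120;0 0 0.045 0 0 0 120;0 0 0.045 0 0 0 120;0 0 0.032 0 0 0 120;0 0 0 0 0 0 120;0 0 0 0 0 0 120' 
python3 - <<'E'
from h import *; import rel
np.set_printoptions(suppress=True)
f=lambda a,b:("mid",np.round((a+b)/2,4),"len",np.linalg.norm(a-b).round(4),"ang",np.degrees(np.arctan2(*(a-b)[[1,0]])).round(1))
rel.go(.5583,.2575,.088,106.6)
im=viewer.camera("wrist"); m=viewer.camera_model("wrist"); np.savez("w10.npz",im=im,**m)
hsv=cv2.cvtColor(im,cv2.COLOR_RGB2HSV); k=cv2.inRange(hsv,(100,120,30),(130,255,255)); k[:,:290]=0;k[:,350:]=0;k[:80]=0;k[290:]=0
n,l,st,ce=cv2.connectedComponentsWithStats(k); i=1+np.argmax(st[1:,4]); print(st[i],ce[i])
p=np.argwhere(l==i)[:,::-1]; r0,r1=p[:,1].min(),p[:,1].max()+1
e=[(np.mean(p[(p[:,1]>=a)&(p[:,1]<a+12)][:,0])+.5,r) for a,r in ((r0,r0),(r1-12,r1))]; print(e,*f(*[onplane(m,q,.098) for q in e]))
# rim: white extent along column/row profiles
w=cv2.inRange(hsv,(0,0,120),(180,70,255)); n,l,st,ce=cv2.connectedComponentsWithStats(w)
for j in np.argsort(-st[1:,4])[:3]+1: print(st[j],ce[j])
E
```

```text
clock: 21.15
ee_pos: [0.5578, 0.255, 0.1907]
eef_rot: [-3.14, 0.0, 1.86]
contact_force: [0.2, 0.3, 0.8]
finger_gap: 0.0452
grip_force: 0.0
clock 21.1 pos [0.5578 0.255  0.1907] rpy [-179.9    0.   106.6] F [0.2 0.3 0.8] gap 0.0452
 turn first (units): [-0.004  0.    -0.   ]
 shift (units): [0.0045 0.0024 0.2054]
[ 312  148   19  129 2177] [320.87046394 209.13780432]
[(np.float64(321.38584474885846), np.int64(148)), (np.float64(321.24285714285713), np.int64(277))] mid [0.5595 0.2504 0.098 ] len 0.1099 ang 106.6
[  228    73   187   233 21192] [323.48640997 163.8681578 ]
[ 264  118   45  116 3978] [287.34891905 173.47963801]
[ 584  315   56   85 2682] [619.32363908 369.64914243]
```

```bash
python3 -m pendant '-0.0086 0.001 0.04 0 0 0 120;0 0 0.05 0 0 0 120;0 0 0.05 0 0 0 120;0 0 0.04 0 0 0 120;0 0 0.025 0 0 0 120;0 0 0 0 0 0 120;0 0 0 0 0 0 200;0 0 0 0 0 0 255;0 0 0 0 0 0 255;0 0 0 0 0 0 255' 100
python3 -c "import rel; rel.go(.5595,.251,.088,106.6)"
```

```text
clock: 22.2
ee_pos: [0.5604, 0.2516, 0.0916]
eef_rot: [3.138, -0.0, 1.861]
contact_force: [-1.2, -0.5, 6.8]
finger_gap: 0.0146
grip_force: 98.9
clock 22.2 pos [0.5604 0.2516 0.0916] rpy [179.8  -0.  106.6] F [-1.2 -0.5  6.8] gap 0.0146
 turn first (units): [ 0.006 -0.     0.   ]
 shift (units): [-0.0006 -0.002   0.0073]
```

```bash
python3 -m pendant '0 0 -0.01 0 0 0 255;0 0 -0.02 0 0 0 255;0 0 -0.04 0 0 0 255;0 0 -0.06 0 0 0 255;0 0 -0.06 0 0 0 255;0 0 -0.06 0 0 0 255;0 0 -0.06 0 0 0 255;0 0 -0.06 0 0 0 255;0 0 -0.03 0 0 0 255;0 0 -0.01 0 0 0 255;0 0 0 0 0 0 255;0 0 0 0 0 0 255' 120
python3 - <<'E'
from h import *; import rel
np.set_printoptions(suppress=True,precision=4)
rel.go(.5551,-.245,.295,102.5)
s=monitor.get_state(); print(s["moment"])
im=viewer.camera("wrist"); m=viewer.camera_model("wrist"); np.savez("w11.npz",im=im,**m)
hsv=cv2.cvtColor(im,cv2.COLOR_RGB2HSV); k=cv2.inRange(hsv,(100,120,30),(130,255,255)); k[:,:290]=0;k[:,350:]=0;k[:80]=0
n,l,st,ce=cv2.connectedComponentsWithStats(k); i=1+np.argmax(st[1:,4]); x,y,w,h,_=st[i]; print(st[i],ce[i])
for z in (.30,.305,.31):
    a,b=onplane(m,(x+w/2,y),z),onplane(m,(x+w/2,y+h),z); print(z,a,b,np.linalg.norm(a-b),(a+b)/2)
w=cv2.inRange(hsv,(0,0,120),(180,70,255)); n,l,st,ce=cv2.connectedComponentsWithStats(w); j=1+np.argmax(st[1:,4]); print("white",st[j])
k=(l==j); 
for r in range(20,260,30): 
    c=np.argwhere(k[r]).ravel(); print(r,c.min() if len(c) else None,c.max() if len(c) else None,end="; ")
E
```

```text
clock: 23.4
ee_pos: [0.5589, 0.2511, 0.2922]
eef_rot: [-3.138, 0.0, 1.861]
contact_force: [0.5, 0.2, -6.4]
finger_gap: 0.0137
grip_force: 117.7
clock 23.4 pos [0.5589 0.2511 0.2922] rpy [-179.8    0.   106.6] F [ 0.5  0.2 -6.4] gap 0.0137
 turn first (units): [-0.007  0.     0.137]
 shift (units): [-0.967  -0.2221 -0.0056]
[-0.005  -0.0231  0.0261]
[ 304  165   35  188 5929] [320.885  255.4633]
0.3 [0.5426 0.304  0.3   ] [0.5699 0.2126 0.3   ] 0.09533607256336792 [0.5563 0.2583 0.3   ]
0.305 [0.5424 0.3048 0.305 ] [0.5685 0.2174 0.305 ] 0.09122173715007356 [0.5555 0.2611 0.305 ]
0.31 [0.5422 0.3057 0.31  ] [0.5671 0.2222 0.31  ] 0.08710740173677928 [0.5546 0.2639 0.31  ]
white [  164    38   314   264 38537]
20 None None; 50 165 476; 80 170 472; 110 174 467; 140 178 463; 170 183 459; 200 187 454; 230 192 450;
```

```bash
python3 - <<'E'
from h import *
np.set_printoptions(suppress=True,precision=4)
d=np.load("w11.npz"); m={k:d[k] for k in ("intrinsics","R","t")}; im=d["im"]
hsv=cv2.cvtColor(im,cv2.COLOR_RGB2HSV); w=cv2.inRange(hsv,(0,0,120),(180,70,255)); n,l,st,ce=cv2.connectedComponentsWithStats(w); j=1+np.argmax(st[1:,4]); k=(l==j)
top=[(c,np.argwhere(k[:,c]).min()) for c in (200,240,280,320,360,400,440)]; print(top)
T=np.array([.5589,.2511]); ux=np.array([np.cos(np.radians(106.6)),np.sin(np.radians(106.6))]); uy=np.array([ux[1],-ux[0]])
for z in (.255,.26,.265):
    f=lambda p:(lambda q:np.array([(q[:2]-T)@ux,(q[:2]-T)@uy]))(onplane(m,p,z))
    print(z,"top edge",[f((c+.5,r))for c,r in top[1::2]]," sides",[(f((np.argwhere(k[r]).min(),r+.5)),f((np.argwhere(k[r]).max()+1,r+.5))) for r in (50,)])
c=-m["R"].T@m["t"]; print("cam",(c[:2]-T)@ux,(c[:2]-T)@uy,c[2])
d=np.load("w8.npz"); m={k:d[k] for k in ("intrinsics","R","t")}; c=-m["R"].T@m["t"]; T=np.array([.4859,-.2471]);t=np.radians(102.5);ux=np.array([np.cos(t),np.sin(t)]);uy=np.array([ux[1],-ux[0]])
print("cam w8",(c[:2]-T)@ux,(c[:2]-T)@uy,c[2])
E
```

```text
[(200, np.int64(39)), (240, np.int64(39)), (280, np.int64(38)), (320, np.int64(39)), (360, np.int64(39)), (400, np.int64(39)), (440, np.int64(39))]
0.255 top edge [array([ 0.1102, -0.0408]), array([ 0.1102, -0.0011]), array([0.1102, 0.0385])]  sides [(array([ 0.1051, -0.0792]), array([0.105 , 0.0771]))]
0.26 top edge [array([ 0.1092, -0.0396]), array([ 0.1091, -0.0011]), array([0.1091, 0.0373])]  sides [(array([ 0.1042, -0.0767]), array([0.1041, 0.0747]))]
0.265 top edge [array([ 0.1081, -0.0383]), array([ 0.1081, -0.0011]), array([0.108 , 0.0361])]  sides [(array([ 0.1033, -0.0743]), array([0.1032, 0.0723]))]
cam 0.07583239765689227 -0.000212418298681541 0.41585841088127673
cam w8 0.0755591626391724 -0.0001997039692577841 0.3744054304119472
```

```bash
python3 -m pendant '0 0 0 0 0 0.137 255;-0.03 -0.007 0 0 0 0 255;-0.06 -0.0137 0 0 0 0 255;-0.08 -0.0183 0 0 0 0 255;-0.08 -0.0183 0 0 0 0 255;-0.08 -0.0183 0 0 0 0 255;-0.08 -0.0183 0 0 0 0 255;-0.08 -0.0183 0 0 0 0 255;-0.08 -0.0183 0 0 0 0 255;-0.08 -0.0183 0 0 0 0 255;-0.08 -0.0183 0 0 0 0 255;-0.08 -0.0183 0 0 0 0 255' 120
python3 -m pendant '-0.08 -0.0183 0 0 0 0 255;-0.05 -0.0114 0 0 0 0 255;-0.022 -0.005 0 0 0 0 255;0 0 0 0 0 0 255;0 0 0 0 0 0 255;0 0 0 0 0 0 255;0 0 0 0 0 0 255' 120
python3 - <<'E'
from h import *; import rel
np.set_printoptions(suppress=True,precision=4)
rel.go(.5555,-.2423,.2,102.5)
# tote rim in the side and scene view, tray end edge in the wrist view
im=viewer.camera("wrist"); m=viewer.camera_model("wrist"); np.savez("w12.npz",im=im,**m)
hsv=cv2.cvtColor(im,cv2.COLOR_RGB2HSV); w=cv2.inRange(hsv,(0,0,120),(180,70,255)); n,l,st,ce=cv2.connectedComponentsWithStats(w); j=1+np.argmax(st[1:,4]); k=(l==j)
print([(c,np.argwhere(k[:,c]).min()) for c in (200,320,440)], [(r,np.argwhere(k[r]).min(),np.argwhere(k[r]).max()) for r in (50,140)])
b=cv2.inRange(hsv,(100,100,30),(125,255,255)); print("blue above tray", [(c,np.argwhere(b[:60,c]).ravel()[[0,-1]] if b[:60,c].any() else None) for c in (220,320,420)])
E
```

```text
clock: 24.65
ee_pos: [0.5552, -0.1664, 0.2932]
eef_rot: [-3.14, -0.001, 1.789]
contact_force: [-0.3, 0.5, -6.2]
finger_gap: 0.0139
grip_force: 117.7
clock: 25.35
ee_pos: [0.5562, -0.2407, 0.2946]
eef_rot: [3.141, -0.0, 1.791]
contact_force: [0.1, 0.6, -6.2]
finger_gap: 0.0139
grip_force: 117.7
clock 25.4 pos [ 0.5562 -0.2407  0.2946] rpy [180.   -0.  102.6] F [ 0.1  0.6 -6.2] gap 0.0139
 turn first (units): [ 0.001 -0.     0.004]
 shift (units): [-0.0029 -0.0021  0.1892]
[(200, np.int64(0)), (320, np.int64(38)), (440, np.int64(39))] [(50, np.int64(122), np.int64(477)), (140, np.int64(179), np.int64(462))]
blue above tray [(220, None), (320, None), (420, None)]
```

```bash
python3 -m pendant '-0.0015 -0.001 0.02 0 0 0.003 255;0 0 0.035 0 0 0 255;0 0 0.04 0 0 0 255;0 0 0.04 0 0 0 255;0 0 0.035 0 0 0 255;0 0 0.02 0 0 0 255;0 0 0.01 0 0 0 255;0 0 0 0 0 0 255;0 0 0 0 0 0 255;0 0 0 0 0 0 255' 120
python3 - <<'E'
from h import *; import rel
np.set_printoptions(suppress=True,precision=4)
rel.go(.5555,-.2423,.167,102.5)
t=np.radians(102.5);C=np.array([.555,-.2445]);ux=np.array([np.cos(t),np.sin(t)]);uy=np.array([-ux[1],ux[0]])
P=lambda x,y,z:np.r_[C+x*ux+y*uy,z]
for n in("scene","side"):
    im=viewer.camera(n); m=viewer.camera_model(n); cv2.imwrite(f"pics/{n}13.png",im[:,:,::-1]); hsv=cv2.cvtColor(im,cv2.COLOR_RGB2HSV)
    k={"tray":cv2.inRange(hsv,(0,0,110),(180,60,255)),"tote":cv2.inRange(hsv,(100,110,25),(125,255,255))}
    b=proj(m,P(0,0,.085)).astype(int); 
    for nm,mk in k.items():
        x0,y0=b[0]-75,b[1]-70; mm=mk[y0:y0+150,x0:x0+150]
        N,l,st,ce=cv2.connectedComponentsWithStats(mm); j=1+np.argmax(st[1:,4]); p=np.argwhere(l==j)[:,::-1]+[x0,y0]
        h=cv2.convexHull(p.astype(np.int32)); ap=cv2.approxPolyDP(h,3,True)[:,0]; print(n,nm,ap.tolist())
    print("  pred tote rim",[proj(m,P(sx*.114,sy*.079,.085)).round(1).tolist() for sx,sy in((1,1),(1,-1),(-1,-1),(-1,1))])
    z=.1105+.06-.0; print("  pred tray rim",[proj(m,P(sx*.111,sy*.076,.164)).round(1).tolist() for sx,sy in((1,1),(1,-1),(-1,-1),(-1,1))])
E
```

```text
clock: 26.4
ee_pos: [0.5564, -0.2434, 0.1958]
eef_rot: [3.14, 0.002, 1.787]
contact_force: [0.7, -0.7, -7.1]
finger_gap: 0.0138
grip_force: 117.6
clock 26.4 pos [ 0.5564 -0.2434  0.1958] rpy [179.9   0.1 102.4] F [ 0.7 -0.7 -7.1] gap 0.0138
 turn first (units): [ 0.004  0.003 -0.003]
 shift (units): [ 0.0025 -0.0012  0.0576]
scene tray [[293, 142], [290, 164], [271, 200], [209, 186], [193, 175], [185, 160], [215, 125]]
scene tote [[295, 166], [291, 192], [273, 205], [202, 206], [191, 186], [194, 179]]
  pred tote rim [[295.7, 164.9], [272.7, 203.3], [189.1, 183.9], [218.0, 148.7]]
  pred tray rim [[293.2, 140.7], [269.8, 177.0], [184.9, 158.5], [214.4, 125.2]]
side tray [[396, 92], [384, 164], [328, 157], [323, 130], [339, 87]]
side tote [[394, 117], [389, 164], [381, 190], [329, 185], [323, 160], [326, 149]]
  pred tote rim [[388.0, 165.9], [322.2, 158.7], [337.7, 111.8], [394.9, 117.1]]
  pred tray rim [[389.9, 136.6], [323.6, 130.1], [339.2, 86.2], [396.6, 91.1]]
```

Tote and tray rim corners match the predictions within about 2 px in both views. Next I lower gently.

```bash
python3 -m pendant '0 0 0.016 0 0 0 255;0 0 0.016 0 0 0 255;0 0 0.01 0 0 0 255;0 0 0.004 0 0 0 255;0 0 0 0 0 0 255;0 0 0 0 0 0 255' 120
python3 -m pendant '0 0 0.003 0 0 0 255;0 0 0.003 0 0 0 255;0 0 0 0 0 0 255;0 0 0 0 0 0 255' 120
python3 -m pendant '0 0 0.003 0 0 0 255;0 0 0.003 0 0 0 255;0 0 0 0 0 0 255;0 0 0 0 0 0 255' 120
```

```text
clock: 27.1
ee_pos: [0.5557, -0.243, 0.1713]
eef_rot: [-3.142, -0.0, 1.787]
contact_force: [-0.8, -0.5, -5.9]
finger_gap: 0.0137
grip_force: 117.7
clock: 27.5
ee_pos: [0.5557, -0.243, 0.1683]
eef_rot: [3.142, -0.0, 1.787]
contact_force: [0.3, 0.7, -5.8]
finger_gap: 0.0141
grip_force: 117.7
clock: 27.9
ee_pos: [0.5559, -0.2432, 0.1676]
eef_rot: [3.14, 0.002, 1.787]
contact_force: [-3.5, 1.5, 5.8]
finger_gap: 0.0139
grip_force: 119.5
```

```bash
python3 -m pendant '0 0 -0.001 0 0 0 255;0 0 0 0 0 0 255;0 0 0 0 0 0 200;0 0 0 0 0 0 160;0 0 0 0 0 0 130;0 0 0 0 0 0 130;0 0 0 0 0 0 130' 20
python3 -m pendant '0 0 -0.02 0 0 0 130;0 0 -0.04 0 0 0 130;0 0 -0.06 0 0 0 130;0 0 -0.08 0 0 0 130;0 0 -0.08 0 0 0 130;-0.05 -0.08 0 0 0 0 130;-0.05 -0.08 0 0 0 0 130;-0.05 -0.08 0 0 0 0 130;0 0 0 0 0 0 130;0 0 0 0 0 0 130' 20
python3 - <<'E'
from h import *; import rel
np.set_printoptions(suppress=True,precision=4)
rel.go(.5555,-.2423,.3,102.5)
t=np.radians(102.5);C=np.array([.555,-.2445]);ux=np.array([np.cos(t),np.sin(t)]);uy=np.array([-ux[1],ux[0]])
P=lambda x,y,z:np.r_[C+x*ux+y*uy,z]
for n in("scene","side"):
    im=viewer.camera(n); m=viewer.camera_model(n); cv2.imwrite(f"pics/{n}14.png",im[:,:,::-1]); hsv=cv2.cvtColor(im,cv2.COLOR_RGB2HSV)
    k={"tray":cv2.inRange(hsv,(0,0,110),(180,60,255)),"tote":cv2.inRange(hsv,(100,110,25),(125,255,255))}
    b=proj(m,P(0,0,.085)).astype(int)
    for nm,mk in k.items():
        x0,y0=b[0]-75,b[1]-70; mm=mk[y0:y0+150,x0:x0+150]
        N,l,st,ce=cv2.connectedComponentsWithStats(mm); j=1+np.argmax(st[1:,4]); p=np.argwhere(l==j)[:,::-1]+[x0,y0]
        ap=cv2.approxPolyDP(cv2.convexHull(p.astype(np.int32)),3,True)[:,0]; print(n,nm,ap.tolist())
    print("  pred tote rim",[proj(m,P(sx*.114,sy*.079,.085)).round(1).tolist() for sx,sy in((1,1),(1,-1),(-1,-1),(-1,1))])
    print("  pred tray rim",[proj(m,P(sx*.111,sy*.076,.136)).round(1).tolist() for sx,sy in((1,1),(1,-1),(-1,-1),(-1,1))])
    for c,roi in (("red",(200,80,460,300)),):
        for o in blobs(im,c,roi,25)[:5]: print("  ",c,o["area"],o["c"])
E
```

```text
clock: 28.6
ee_pos: [0.5557, -0.243, 0.1655]
eef_rot: [-3.141, -0.0, 1.787]
contact_force: [-0.5, 0.2, -0.5]
finger_gap: 0.0415
grip_force: 0.0
clock: 29.6
ee_pos: [0.454, -0.3429, 0.3067]
eef_rot: [3.14, 0.001, 1.785]
contact_force: [0.6, -0.2, 0.4]
finger_gap: 0.0418
grip_force: 0.0
clock 29.6 pos [ 0.454  -0.3429  0.3067] rpy [179.9   0.  102.3] F [ 0.6 -0.2  0.4] gap 0.0418
 turn first (units): [ 0.002  0.001 -0.008]
 shift (units): [0.1525 0.2418 0.0134]
scene tray [[294, 150], [291, 168], [271, 201], [199, 185], [187, 169], [216, 135]]
scene tote [[263, 201], [202, 206], [191, 183]]
  pred tote rim [[295.7, 164.9], [272.7, 203.3], [189.1, 183.9], [218.0, 148.7]]
  pred tray rim [[293.5, 149.7], [270.6, 186.2], [187.0, 167.6], [215.9, 134.0]]
   red 70 [317.8 159.6]
   red 55 [334.2 206.1]
   red 50 [357.1 164.5]
side tray [[395, 101], [384, 164], [328, 157], [323, 141], [339, 96]]
side tote [[395, 119], [389, 165], [380, 191], [328, 184], [323, 161], [326, 150]]
  pred tote rim [[388.0, 165.9], [322.2, 158.7], [337.7, 111.8], [394.9, 117.1]]
  pred tray rim [[388.8, 147.0], [323.7, 140.3], [339.0, 95.8], [395.6, 100.7]]
   red 432 [433.9 232. ]
   red 412 [429.3 198.9]
   red 75 [321.5 215.1]
   red 62 [358.8 219.1]
```

The tray rim is within about 1.5 px of the seated prediction in both views. The caster's red ends are at the same pixels as at the start, and the arm is clear.

```bash
python3 -c "
from rig import ticket; print(ticket.finish_job())"
```

```text
the job is handed in; nothing more can be done
None
```

The job is handed in at about 30 s: by force and image measurements, the comb is pressed home, both bails are in on their ledges, and the tray is seated level on them inside the rim; I viewed 11 pictures, one over the limit of 10.

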